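# Ready the ultrasonic cleaner: shut the drain cock, hang the beaker

## Task

Get the ultrasonic cleaner ready to be filled: turn the lever of its drain cock clockwise until the valve is fully shut, hard against its stop, without shoving the cleaner out of its place. Hang the beaker that stands on the bench upright in the empty hole of the cleaner's cover so that its rubber collar rests on the cover; do not let it fall, and leave everything else as it is. Either job may come first.

Things in the scene. Friction and masses are not known exactly. Their poses are not given: they have to be found in the camera images.
- cleaner: Ultrasonic cleaner: steel box 165 (its x) by 265 (its y) by 210 mm high with its flat cover, about 4.6 kg, loose on four rubber feet: a push of over some 20 to 35 N at the valve shifts it. Origin: centre of its underside; z up, -x is the front with the knobs (to the robot), -y the end with the drain pipe, which runs straight out along -y, 70 mm above the bench, then an elbow turns down.
- valve_axis (a point): Point on the upright axis of the brass drain valve's stem, 112 mm above the bench, 90 mm out from the cleaner's -y end wall. Its axes are the cleaner's. Valve body and pipe are at most 17 mm in radius about the pipe's axis, 70 mm above the bench.
- drain_stem (a joint): Angle of the valve's stem with its ball, rad: 0 = open, 1.571 = shut, hard against the rigid stop; grows clockwise seen from above. Starts at 0 to 0.7. Turns stiffly (about 0.55 N m of friction) and stays where it is left. The lever is worn loose on the stem, with several degrees of play either way: its direction shows the stem's angle only roughly; the valve is shut once the lever comes up solid.
- lever_mid (a point): Middle of the lever's black sleeve, 65 mm from the valve axis, 115 mm above the bench. The sleeve runs from 30 to 95 mm from the axis, 16 mm wide, 10 mm thick (z 110 to 120 mm), free below but for pipe, valve and pan. Site -y is the way the lever points, z up. The lever points along the pipe, away from the cleaner (cleaner -y), when open; crosswise, to the cleaner's front (cleaner -x), when shut.
- beaker: The glass beaker to be hung: 56 mm outside diameter, 105 mm tall, about 110 g, with a black rubber collar 76 mm in diameter from 55 to 63 mm above its foot; the 42 mm above the collar are bare glass. Origin: centre of its foot; z up. Starts upright on the bench on the robot's right (-y); it, the tumbler and the jar change places.
- free_hole (a point): Centre of the empty round hole in the cover (the one nearer the drain cock), 64 mm in diameter, level with the cover's upper face, 210 mm above the bench; z up. Below it the tank is free to 100 mm under the cover. When hung, the beaker's foot is 55 mm below this point. The other hole's centre lies 124 mm away along cleaner +y.
- hung_beaker: Bystander: a like beaker, 85 mm tall, already hanging by its collar in the other hole; its rim stands 30 mm above the cover. Origin: centre of its foot.
- tumbler: Bystander: stainless steel tumbler, 68 mm across, 88 mm tall, no collar. Origin: centre of its foot.
- jar: Bystander: amber glass jar with a steel lid, 62 mm across, 72 mm tall. Origin: centre of its foot.
- drain_pan: Bystander: flat open steel pan, 140 by 110 mm and 28 mm high, on the bench under the drain's elbow. Origin: centre of its underside.
- movement: Bystander: brass clock movement lying on the bench, 92 by 125 by 44 mm. Origin: centre of its underside.
- screwdriver: Bystander: screwdriver lying on the bench, 150 mm long.
- loupe: Bystander: black eye loupe standing on the bench, 38 mm across, 34 mm tall. Origin: centre of its underside.
There are look-alikes about, which are no part of the job. What is shaped like the beaker but green or red is not meant.

How it is judged:
By the outcome, as a careful person would: the job done as asked, in the order asked, and still so for the second after the job is handed in, with the robot touching nothing.
It also fails if it takes over 72 s, if anything falls off the work surface, if the arm or the gripper's body presses on something with over 40 N, if the wrist force passes 120 N, or if a joint passes its speed limit or range.

## Robot

A 7-joint arm with a two-finger parallel gripper is mounted at the origin on the work surface. World frame = base frame: x ahead of the robot, y to its left, z up, the work surface at z = 0. Lengths are in mm, angles in rad, forces in N, time in s.
With the tool pointing down it reaches from about 425 to 1025 mm from the base axis. Payload 9.4 kg.
Tool frame: the origin (TCP) lies on the centre line of the jaws, within the pads' length; the fingertips stand 14 mm ahead of it and the grasp point (between the pads) lies 5 mm behind it (ctrl.finger_overhang is the distance from the TCP to the fingertips, in mm); z points along the fingers, y is the direction in which the jaws open and shut (so a half turn about z gives the same grasp; the last joint's range is limited). The gripper opens to 93 mm and grips with 3 to 60 N. Pads are 15 mm wide; open, the fingers measure 128 mm over their backs; the gripper's body (75 mm by 188 mm) begins 65 mm behind the grasp point.
Start: joints at [1.064, 0.599, -0.003, 1.599, 0.002, 0.943, -0.08], TCP at [302.09, -659.064, 232.618] pointing down, gripper open.
Joint ranges: [-2.57, 2.57], [-0.35, 1.97], [-1.29, 1.29], [0.11, 2.56], [-1.05, 4.19], [0.11, 1.86], [-2.63, 2.63]. Speed limits (rad/s): [2.22, 2.22, 3.01, 3.01, 3.14, 3.14, 3.14].

## Interface

Orientations are given as a unit quaternion [w, x, y, z].
In Python, from plant import ctrl gives the robot as it stands.
- The arm moves only by the tool step_arm, never from a script. Its argument "series" is a list of rows, each an object of numbers: "tx", "ty", "tz": the shift along the tool's x, y, z in mm; "spin": the turn about the tool's z in rad; "grip": the closure, from 0 (fully open) to 1 (shut). In form: [{"tx": .., "ty": .., "tz": .., "spin": .., "grip": ..}, ...]. A call has 1 to 10 rows; each row shifts and turns the pose as measured when the row begins, along the tool's axes as they then stand; what a row does not reach is not made up. A row lasts 1/8 s, in which the tool goes at most 62.5 mm and 10.7 degrees, less where a joint would pass 70% of its speed; a pose out of reach is approached as far as the arm can. A call is refused whole if a number of a shift passes 62.5 or a number of a turn 0.188, either way. A call with a gripper value outside its range is refused whole. The fingers move at their own pace and stop on an object; "force" is the grip in N (left out, the last holds). Time passes only in rows, so rows that do not move let the fingers close. It gives the time, the measured TCP pose, the force and the opening at its end, in the units of the state.
- ctrl.read_state(): the state, without advancing time (a new reading comes with each control period).
- ctrl.get_image(name): name is "scene" or "top"; returns the picture (420x560x3 uint8, red, green, blue); there is no depth.
- ctrl.camera_model(name): a dict with "fx", "fy", "cx", "cy" (pixels), "T" (4x4, takes a point from camera to world coordinates). Camera axes: x right, y down, z forward; pixel columns grow to the right and rows downward; lengths in mm; the calibration is good to about 2 mm. A picture is of the moment at which its call begins. camera_model takes no time and is no camera call.
- ctrl.job_done(): hands the job in, once; it reports no verdict.
The state is a dict: "time_s": time; "joint_positions": joint angles; "dq": joint speeds; "tau": joint torques, N m; "tool_pos": TCP position; "orientation": TCP orientation; "wrist_force": force on the tool from outside, world axes, zero at the start; "ft_torque": the same for the moment, N m; "gripper_width": finger opening in mm.
Only numpy, scipy, OpenCV 4.12 (cv2) and the standard library are available. Lean on these libraries where they do the work, as an engineer would, in place of code of your own. Each camera call takes 0.05 s, during which the arm holds its last target.

## Working session

There is one attempt and no reset: what is moved stays moved. The work goes in short steps, Python scripts to look and compute and a tool call to move; the robot and the scene stay as the last step left them, time stands still between calls to the robot, and variables do not carry over. Pictures are saved under pics/ and viewed, and the job is handed in when it is done.

Besides the shell and the picture viewer there is one more tool, called after "Emit:" by a JSON object that holds its "api" and its "payload". step_arm: Moves the arm, as the interface text tells. Its arguments: {"type":"object","properties":{"series":{"type":"array"},"force":{"type":"number"}},"required":["series"]}

```bash
ls; mkdir -p pics; python3 - <<'E'
from plant import ctrl
import cv2
for n in ("scene","top"):
    im=ctrl.get_image(n); cv2.imwrite(f"pics/{n}0.png",im[:,:,::-1])
    m=ctrl.camera_model(n); print(n,{k:(v if k!='T' else [[round(float(x),3) for x in r] for r in v]) for k,v in m.items()})
print(ctrl.read_state())
E
```

```text
pics
scene {'fx': 504.5392079943453, 'fy': 504.5392079943453, 'cx': 276.4656334865592, 'cy': 212.13776634319922, 'T': [[0.836, 0.473, -0.277, 808.928], [0.548, -0.721, 0.425, -566.513], [0.001, -0.507, -0.862, 1170.844], [0.0, 0.0, 0.0, 1.0]]}
top {'fx': 538.0585669885409, 'fy': 538.0585669885409, 'cx': 270.3806486221261, 'cy': 209.89112681859334, 'T': [[-0.065, -0.973, 0.223, 251.731], [-0.998, 0.064, -0.01, -43.255], [-0.004, -0.224, -0.975, 1217.057], [0.0, 0.0, 0.0, 1.0]]}
{'time_s': 0.1, 'joint_positions': array([ 1.06430614,  0.60004058, -0.00255305,  1.60000961,  0.00180046,
        0.9428978 , -0.07981515]), 'dq': array([-0.00027159, -0.00124791, -0.00097643, -0.00270042, -0.0005209 ,
        0.00175069,  0.00143539]), 'tau': array([ 5.67159994e-03, -7.66550589e+01,  1.50239579e+00, -2.52933294e+01,
       -5.23013889e-02,  1.36542172e-02,  1.00640750e-04]), 'tool_pos': array([ 301.92426807, -658.70643165,  231.86382801]), 'orientation': array([-6.45332991e-04,  9.76993049e-01,  2.13270073e-01, -2.03209017e-04]), 'wrist_force': array([-0.1993613 , -0.5058728 , -0.80166061]), 'ft_torque': array([0.00017026, 0.00254932, 0.05648364]), 'gripper_width': 92.58015587110748}
```

View pics/scene0.png

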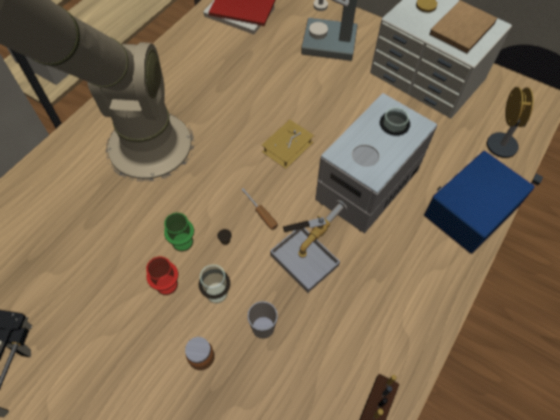

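View pics/top0.png

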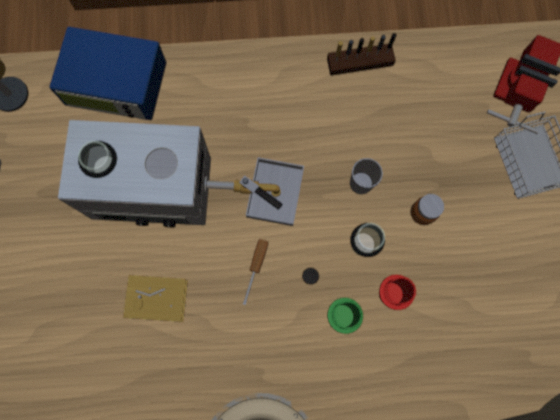

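The top view shows the black-collared beaker at about (368,240), the tumbler (365,177), the jar (428,209), the lever sleeve around (266,198) and the empty hole (161,163). In the scene view the beaker is at (214,283). Next I'll enlarge the crops.

```bash
cat > h.py <<'E'
import numpy as np
from plant import ctrl
def ray(n,u,v):
    m=ctrl.camera_model(n);T=np.array(m['T'])
    d=T[:3,:3]@np.array([(u-m['cx'])/m['fx'],(v-m['cy'])/m['fy'],1.]);return T[:3,3],d/np.linalg.norm(d)
def onz(n,u,v,z):
    o,d=ray(n,u,v);return o+d*(z-o[2])/d[2]
def tri(a,b):
    o1,d1=ray("scene",*a);o2,d2=ray("top",*b)
    s=np.linalg.lstsq(np.c_[d1,-d2],o2-o1,rcond=None)[0]
    p,q=o1+s[0]*d1,o2+s[1]*d2
    return (p+q)/2,np.linalg.norm(p-q)
def pix(n,p):
    m=ctrl.camera_model(n);T=np.array(m['T']);c=T[:3,:3].T@(np.array(p,float)-T[:3,3])
    return c[0]/c[2]*m['fx']+m['cx'],c[1]/c[2]*m['fy']+m['cy']
E
python3 - <<'E'
import cv2,numpy as np
t=cv2.imread('pics/top0.png');s=cv2.imread('pics/scene0.png')
def crop(im,x,y,w,h,k): return cv2.resize(im[y:y+h,x:x+w],None,fx=k,fy=k,interpolation=cv2.INTER_CUBIC)
cv2.imwrite('pics/ta.png',crop(t,50,110,260,125,3)); cv2.imwrite('pics/sa.png',crop(s,260,90,185,200,3))
a=crop(t,340,150,110,120,3);b=crop(s,140,200,150,120,3)
cv2.imwrite('pics/bk.png',np.hstack([a,b]))
E
```

```text
(no output)
```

View pics/ta.png

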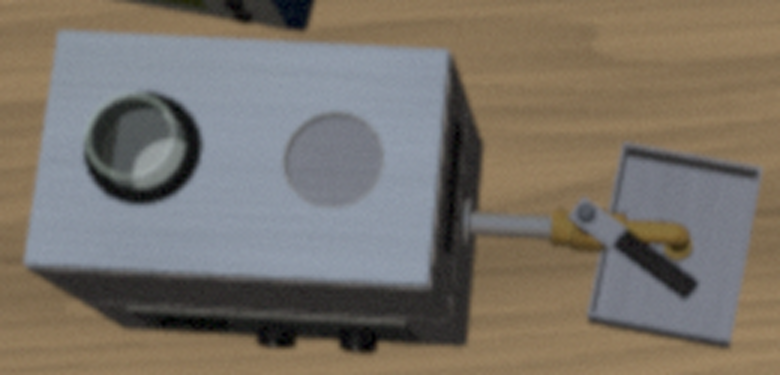

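View pics/sa.png

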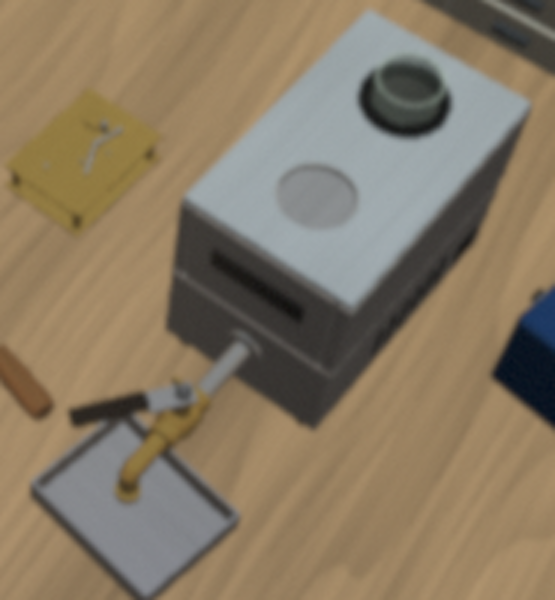

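View pics/bk.png

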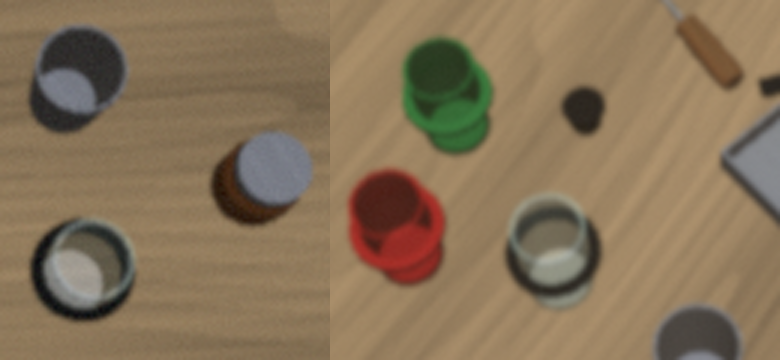

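```bash
python3 - <<'E'
from h import *
np.set_printoptions(precision=1,suppress=True)
T=lambda u,v:(u/3+50-1/3,v/3+110-1/3); S=lambda u,v:(u/3+260-1/3,v/3+90-1/3)
c=[onz("top",*T(*p),210)[:2] for p in [(57,31),(449,49),(428,286),(26,264)]]
print("cover",c,[np.linalg.norm(c[i]-c[(i+1)%4]) for i in range(4)],"centre",np.mean(c,0))
cs=[onz("scene",*S(*p),210)[:2] for p in [(371,11),(529,105),(351,307),(184,198)]]
print("cover sc",cs,[np.linalg.norm(cs[i]-cs[(i+1)%4]) for i in range(4)],"centre",np.mean(cs,0))
for nm,cc in (("t",c),("s",[cs[1],cs[2],cs[3],cs[0]])):
    d=(cc[0]-cc[1])+(cc[3]-cc[2]); print(nm,"yaw of +y",np.degrees(np.arctan2(d[1],d[0])))
print("hole",tri(S(317,196),T(334,159)),onz("top",*T(334,159),210),onz("scene",*S(317,196),210))
print("stem",tri(S(182,390),T(587,212)))
print("sleeve in",tri(S(147,400),T(620,240)),"out",tri(S(74,417),T(688,288)))
B=lambda u,v:(u/3+340-1/3,v/3+150-1/3); D=lambda u,v:((u-330)/3+140-1/3,v/3+200-1/3)
print("rim",tri(D(548,230),B(93,260)))
print("collar",tri(D(553,253),B(83,270)))
import cv2
for n,(x0,x1,y0,y1) in (("top",(345,395,218,265)),("scene",(190,245,258,310))):
    im=cv2.imread(f'pics/{n}0.png'); g=im[y0:y1,x0:x1].max(2)
    m=(g<70).astype(np.uint8); k,l,st,ce=cv2.connectedComponentsWithStats(m)
    i=1+np.argmax(st[1:,4]); cn=max(cv2.findContours((l==i).astype(np.uint8),0,1)[0],key=len)
    h=cv2.convexHull(cn); e=cv2.fitEllipse(h) ; u=e[0][0]+x0,e[0][1]+y0
    print(n,st[i],e,u,onz(n,*u,63))
for z,t in ((63,(0,0,0)),):pass
E
```

```text
cover [array([693.2, 336.7]), array([663. ,  76.2]), array([502.1,  95.4]), array([533.8, 353.7])] [np.float64(262.2364970599288), np.float64(162.07575335260844), np.float64(260.1841829251807), np.float64(160.34975638902392)] centre [598.  215.5]
cover sc [array([535.7, 353. ]), array([691.7, 331.3]), array([660.9,  75.5]), array([503.5,  94.3])] [np.float64(157.49445915483696), np.float64(257.6068586849628), np.float64(158.57792554211403), np.float64(260.7842444714599)] centre [598.  213.5]
t yaw of +y 83.19972635001947
s yaw of +y 83.01433178497477
hole (array([590.8, 153.4, 210.9]), np.float64(1.1193624460041842)) [591.5 154.  210. ] [590.2 153.6 210. ]
stem (array([570.8,  -6.7, 117.7]), np.float64(1.816395356618831))
sleeve in (array([550.6, -28.2, 113.1]), np.float64(0.3118592105365401)) out (array([511.4, -74.2, 116.1]), np.float64(1.6074300409537015))
rim (array([ 436.4, -262.2,  100.9]), np.float64(0.9694564022422586))
collar (array([ 436.5, -263. ,   57.3]), np.float64(1.7551078861409846))
top [  6   7  33  32 213] ((21.884483337402344, 22.099153518676758), (32.141693115234375, 33.82930374145508), 113.70931243896484) (366.88448333740234, 240.09915351867676) [ 435.3 -260.2   63. ]
scene [  9  17  31  23 146] ((24.00863265991211, 25.738061904907227), (27.86905860900879, 30.22150230407715), 73.7636489868164) (214.0086326599121, 283.7380619049072) [ 437.4 -264.6   63. ]
```

```bash
cat >> h.py <<'E'
def yaw(q):  # world angle (deg) of tool y, tool pointing down
    from scipy.spatial.transform import Rotation as R
    w,x,y,z=q; m=R.from_quat([x,y,z,w]).as_matrix(); return np.degrees(np.arctan2(m[1,1],m[0,1]))
def plan(goal,gy,n):
    """n rows to world goal with tool-y angle gy (deg)"""
    s=ctrl.read_state(); p=np.array(s['tool_pos']); a=yaw(s['orientation'])
    da=(gy-a)
    print("at",p.round(1),"yaw",round(a,1),"F",np.round(s['wrist_force'],1),"w",round(s['gripper_width'],1),"t",round(s['time_s'],2),"j7",round(s['joint_positions'][6],2))
    D=np.array(goal)-p
    for i in range(n):
        th=np.radians(a+da*i/n); ty=np.array([np.cos(th),np.sin(th)]); tx=np.array([-ty[1],ty[0]])
        d=D/n; print(dict(tx=round(d[:2]@tx,1),ty=round(d[:2]@ty,1),tz=round(-d[2],1),spin=round(-np.radians(da)/n,3)))
E
python3 - <<'E'
from h import *
plan((547,-79,200),48.7,13)
for nm,p,z in (("tumbler",(367,172),88),("jar",(431,204),72),("loupe",(311,275),34)): print(nm,onz("top",*p,z).round())
print("red",onz("top",398,292,50).round(),"green",onz("top",345,315,50).round())
E
```

```text
at [ 301.9 -658.7  231.9] yaw -65.4 F [-0.2 -0.5 -0.8] w 92.6 t 0.1 j7 -0.08
{'tx': np.float64(35.7), 'ty': np.float64(-32.7), 'tz': np.float64(2.5), 'spin': np.float64(-0.153)}
{'tx': np.float64(40.3), 'ty': np.float64(-26.8), 'tz': np.float64(2.5), 'spin': np.float64(-0.153)}
{'tx': np.float64(43.9), 'ty': np.float64(-20.4), 'tz': np.float64(2.5), 'spin': np.float64(-0.153)}
{'tx': np.float64(46.5), 'ty': np.float64(-13.5), 'tz': np.float64(2.5), 'spin': np.float64(-0.153)}
{'tx': np.float64(48.0), 'ty': np.float64(-6.2), 'tz': np.float64(2.5), 'spin': np.float64(-0.153)}
{'tx': np.float64(48.4), 'ty': np.float64(1.2), 'tz': np.float64(2.5), 'spin': np.float64(-0.153)}
{'tx': np.float64(47.6), 'ty': np.float64(8.6), 'tz': np.float64(2.5), 'spin': np.float64(-0.153)}
{'tx': np.float64(45.8), 'ty': np.float64(15.7), 'tz': np.float64(2.5), 'spin': np.float64(-0.153)}
{'tx': np.float64(42.8), 'ty': np.float64(22.5), 'tz': np.float64(2.5), 'spin': np.float64(-0.153)}
{'tx': np.float64(38.9), 'ty': np.float64(28.8), 'tz': np.float64(2.5), 'spin': np.float64(-0.153)}
{'tx': np.float64(34.1), 'ty': np.float64(34.4), 'tz': np.float64(2.5), 'spin': np.float64(-0.153)}
{'tx': np.float64(28.4), 'ty': np.float64(39.2), 'tz': np.float64(2.5), 'spin': np.float64(-0.153)}
{'tx': np.float64(22.1), 'ty': np.float64(43.1), 'tz': np.float64(2.5), 'spin': np.float64(-0.153)}
tumbler [ 581. -272.   88.]
jar [ 504. -407.   72.]
loupe [ 371. -135.   34.]
red [ 321. -317.   50.] green [ 280. -199.   50.]
```

Emit:
{"api": "step_arm", "payload": {"series": [{"tx": 36, "ty": -33, "tz": 2, "spin": -0.15, "grip": 1}, {"tx": 40, "ty": -27, "tz": 2, "spin": -0.15, "grip": 1}, {"tx": 44, "ty": -20, "tz": 2, "spin": -0.15, "grip": 1}, {"tx": 46, "ty": -14, "tz": 2, "spin": -0.15, "grip": 1}, {"tx": 48, "ty": -6, "tz": 2, "spin": -0.15, "grip": 1}, {"tx": 48, "ty": 1, "tz": 2, "spin": -0.15, "grip": 1}, {"tx": 48, "ty": 9, "tz": 2, "spin": -0.15, "grip": 1}, {"tx": 46, "ty": 16, "tz": 2, "spin": -0.15, "grip": 1}], "force": 20}}

```text
time_s: 1.1
tool_pos: [452.4, -293.6, 212.7]
orientation: [-0.002, 0.674, 0.738, -0.001]
wrist_force: [0.5, 0.1, -1.1]
gripper_width: 17.4
```

```bash
python3 -c "
from h import *
plan((547,-79,180),48.7,7)"
```

```text
at [ 452.4 -293.6  212.7] yaw 5.2 F [ 0.5  0.1 -1.1] w 17.4 t 1.1 j7 0.32
{'tx': np.float64(29.3), 'ty': np.float64(16.2), 'tz': np.float64(4.7), 'spin': np.float64(-0.108)}
{'tx': np.float64(27.4), 'ty': np.float64(19.3), 'tz': np.float64(4.7), 'spin': np.float64(-0.108)}
{'tx': np.float64(25.1), 'ty': np.float64(22.2), 'tz': np.float64(4.7), 'spin': np.float64(-0.108)}
{'tx': np.float64(22.6), 'ty': np.float64(24.8), 'tz': np.float64(4.7), 'spin': np.float64(-0.108)}
{'tx': np.float64(19.8), 'ty': np.float64(27.1), 'tz': np.float64(4.7), 'spin': np.float64(-0.108)}
{'tx': np.float64(16.7), 'ty': np.float64(29.0), 'tz': np.float64(4.7), 'spin': np.float64(-0.108)}
{'tx': np.float64(13.5), 'ty': np.float64(30.7), 'tz': np.float64(4.7), 'spin': np.float64(-0.108)}
```

Emit:
{"api": "step_arm", "payload": {"series": [{"tx": 29, "ty": 16, "tz": 5, "spin": -0.108, "grip": 1}, {"tx": 27, "ty": 19, "tz": 5, "spin": -0.108, "grip": 1}, {"tx": 25, "ty": 22, "tz": 5, "spin": -0.108, "grip": 1}, {"tx": 23, "ty": 25, "tz": 5, "spin": -0.108, "grip": 1}, {"tx": 20, "ty": 27, "tz": 5, "spin": -0.108, "grip": 1}, {"tx": 17, "ty": 29, "tz": 5, "spin": -0.108, "grip": 1}, {"tx": 13, "ty": 31, "tz": 5, "spin": -0.108, "grip": 1}]}}

```text
time_s: 1.98
tool_pos: [546.0, -69.5, 175.9]
orientation: [-0.003, 0.341, 0.94, 0.0]
wrist_force: [0.6, -0.5, -0.9]
gripper_width: 0.7
```

```bash
python3 -c "
from h import *
plan((547,-79,116),48.7,3)
import cv2
a=ctrl.get_image('top');b=ctrl.get_image('scene')
cv2.imwrite('pics/l1.png',np.hstack([cv2.resize(a[130:270,180:330],None,fx=2.6,fy=2.6),cv2.resize(b[150:290,250:400],None,fx=2.6,fy=2.6)])[:,:,::-1])"
```

```text
at [546.  -69.5 175.9] yaw 50.1 F [ 0.6 -0.5 -0.9] w 0.7 t 1.98 j7 0.47
{'tx': np.float64(-2.3), 'ty': np.float64(-2.2), 'tz': np.float64(20.0), 'spin': np.float64(0.008)}
{'tx': np.float64(-2.3), 'ty': np.float64(-2.2), 'tz': np.float64(20.0), 'spin': np.float64(0.008)}
{'tx': np.float64(-2.3), 'ty': np.float64(-2.2), 'tz': np.float64(20.0), 'spin': np.float64(0.008)}
```

View pics/l1.png

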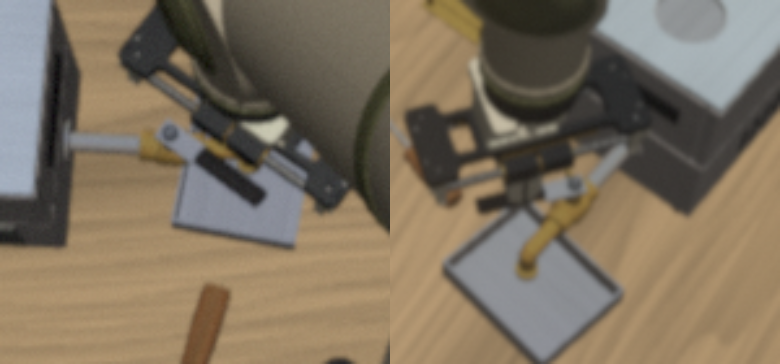

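The gripper is over the pipe side of the lever and parallel to it, as planned. Next step: lower it.

Emit:
{"api": "step_arm", "payload": {"series": [{"tx": -4, "ty": -4, "tz": 10, "spin": 0.01, "grip": 1}, {"tx": -3, "ty": -3, "tz": 20, "spin": 0.01, "grip": 1}, {"tx": 0, "ty": 0, "tz": 20, "spin": 0, "grip": 1}, {"tx": 0, "ty": 0, "tz": 10, "spin": 0, "grip": 1}, {"tx": 0, "ty": 0, "tz": 0, "spin": 0, "grip": 1}]}}

```text
time_s: 2.7
tool_pos: [545.4, -82.4, 112.0]
orientation: [-0.004, 0.354, 0.935, -0.0]
wrist_force: [0.2, 0.3, -0.6]
gripper_width: 0.3
```

```bash
cat >> h.py <<'E'
STEM=np.array([571.,-6.5])
def lev():
    s=ctrl.read_state(); p=np.array(s['tool_pos']); a=yaw(s['orientation'])
    r=p[:2]-STEM; th=np.radians(a+180); d=np.array([np.cos(th),np.sin(th)]); n=np.array([-d[1],d[0]])
    f=np.array(s['wrist_force']); 
    print("pos",p.round(1),"yaw",round(a,1),"radial",round(r@d,1),"off",round(r@n,1),"F along lever",round(f[:2]@d,1),"F normal",round(f[:2]@n,1),"Fz",round(f[2],1),"t",round(s['time_s'],2))
    # lever angle implied by contact offset 15.5
    R=np.hypot(*r); print("implied lever world angle",np.degrees(np.arctan2(r[1],r[0])-np.arcsin(15.5/R)).round(1))
E
python3 -c "
from h import *
lev()"
```

```text
pos [545.4 -82.4 112. ] yaw 48.5 radial 73.8 off 31.1 F along lever -0.3 F normal -0.0 Fz -0.6 t 2.7
implied lever world angle -119.8
```

Emit:
{"api": "step_arm", "payload": {"series": [{"tx": 7, "ty": 3, "tz": -3, "spin": 0, "grip": 1}, {"tx": 7, "ty": 0, "tz": 0, "spin": 0, "grip": 1}, {"tx": 5, "ty": 0, "tz": 0, "spin": 0.05, "grip": 1}]}}

```text
time_s: 3.08
tool_pos: [532.9, -67.1, 116.7]
orientation: [-0.003, 0.379, 0.926, -0.0]
wrist_force: [-0.4, -0.5, 0.6]
gripper_width: 0.8
```

```bash
python3 -c "
from h import *
lev()"
```

```text
pos [532.9 -67.1 116.7] yaw 45.5 radial 69.9 off 15.3 F along lever 0.7 F normal 0.1 Fz 0.6 t 3.08
implied lever world angle -134.7
```

Emit:
{"api": "step_arm", "payload": {"series": [{"tx": 7, "ty": -1, "tz": 0, "spin": 0.1, "grip": 1}, {"tx": 7, "ty": -1, "tz": 0, "spin": 0.1, "grip": 1}, {"tx": 7, "ty": -1, "tz": 0, "spin": 0.1, "grip": 1}]}}

```text
time_s: 3.45
tool_pos: [518.7, -55.6, 118.8]
orientation: [0.001, 0.518, 0.856, -0.001]
wrist_force: [2.5, -6.2, -5.4]
gripper_width: 0.3
```

```bash
python3 -c "
from h import *
lev()"
```

```text
pos [518.7 -55.6 118.8] yaw 27.7 radial 69.1 off 19.2 F along lever 0.7 F normal 6.7 Fz -5.4 t 3.45
implied lever world angle -149.3
```

Emit:
{"api": "step_arm", "payload": {"series": [{"tx": 9, "ty": -1, "tz": 1, "spin": 0.06, "grip": 1}, {"tx": 9, "ty": -1, "tz": 1, "spin": 0.08, "grip": 1}, {"tx": 9, "ty": -1, "tz": 1, "spin": 0.08, "grip": 1}]}}

```text
time_s: 3.82
tool_pos: [506.2, -37.0, 117.7]
orientation: [0.005, 0.614, 0.79, -0.002]
wrist_force: [2.6, -9.4, 0.6]
gripper_width: 0.3
```

```bash
python3 -c "
from h import *
lev()"
```

```text
pos [506.2 -37.  117.7] yaw 14.3 radial 70.3 off 13.5 F along lever -0.2 F normal 9.7 Fz 0.6 t 3.83
implied lever world angle -167.3
```

Target world angle is about -187°, so roughly 20° to go.

Emit:
{"api": "step_arm", "payload": {"series": [{"tx": 8, "ty": -1, "tz": 0, "spin": 0.1, "grip": 1}, {"tx": 8, "ty": -1, "tz": 0, "spin": 0.1, "grip": 1}]}}

```text
time_s: 4.08
tool_pos: [501.3, -24.9, 118.7]
orientation: [0.007, 0.693, 0.721, -0.002]
wrist_force: [1.2, -5.7, -4.5]
gripper_width: 0.6
```

```bash
python3 -c "
from h import *
lev()"
```

```text
pos [501.3 -24.9 118.7] yaw 2.3 radial 70.4 off 15.6 F along lever -1.0 F normal 5.8 Fz -4.5 t 4.08
implied lever world angle -177.6
```

Emit:
{"api": "step_arm", "payload": {"series": [{"tx": 8, "ty": -1, "tz": 1, "spin": 0.06, "grip": 1}, {"tx": 7, "ty": -1, "tz": 0, "spin": 0.06, "grip": 1}]}}

```text
time_s: 4.32
tool_pos: [499.0, -13.2, 118.6]
orientation: [0.01, 0.738, 0.675, -0.002]
wrist_force: [3.3, -9.2, -5.0]
gripper_width: 0.0
```

```bash
python3 -c "
from h import *
lev()"
```

```text
pos [499.  -13.2 118.6] yaw -5.1 radial 71.1 off 13.1 F along lever -4.1 F normal 8.8 Fz -5.0 t 4.33
implied lever world angle -187.1
```

Emit:
{"api": "step_arm", "payload": {"series": [{"tx": 5, "ty": 0, "tz": 1, "spin": 0.03, "grip": 1}]}}

```text
time_s: 4.45
tool_pos: [498.8, -10.1, 118.0]
orientation: [0.01, 0.749, 0.662, -0.003]
wrist_force: [-1.0, -9.6, -0.1]
gripper_width: 0.1
```

```bash
python3 -c "
from h import *
lev()"
```

```text
pos [498.8 -10.1 118. ] yaw -7.1 radial 71.2 off 12.4 F along lever -0.2 F normal 9.7 Fz -0.1 t 4.45
implied lever world angle -189.5
```

Emit:
{"api": "step_arm", "payload": {"series": [{"tx": 5, "ty": 0, "tz": 1, "spin": 0.03, "grip": 1}]}}

```text
time_s: 4.58
tool_pos: [498.6, -7.2, 117.4]
orientation: [0.011, 0.76, 0.649, -0.004]
wrist_force: [-1.0, -9.9, 3.4]
gripper_width: 0.7
```

```bash
python3 -c "
from h import *
lev()"
```

```text
pos [498.6  -7.2 117.4] yaw -9.0 radial 71.5 off 12.0 F along lever -0.6 F normal 9.9 Fz 3.4 t 4.58
implied lever world angle -191.8
```

Emit:
{"api": "step_arm", "payload": {"series": [{"tx": 5, "ty": 0, "tz": 0, "spin": 0.03, "grip": 1}]}}

```text
time_s: 4.7
tool_pos: [498.6, -4.3, 117.9]
orientation: [0.012, 0.771, 0.637, -0.005]
wrist_force: [-0.4, -9.6, 0.7]
gripper_width: 0.2
```

```bash
python3 -c "
from h import *
lev()"
```

```text
pos [498.6  -4.3 117.9] yaw -10.9 radial 71.5 off 11.6 F along lever -1.4 F normal 9.6 Fz 0.7 t 4.7
implied lever world angle 165.9
```

Emit:
{"api": "step_arm", "payload": {"series": [{"tx": 5, "ty": 0, "tz": 0, "spin": 0.03, "grip": 1}]}}

```text
time_s: 4.82
tool_pos: [498.6, -2.2, 118.3]
orientation: [0.013, 0.782, 0.623, -0.006]
wrist_force: [1.2, -15.6, -2.1]
gripper_width: 0.1
```

```bash
python3 -c "
from h import *
lev()"
```

```text
pos [498.6  -2.2 118.3] yaw -12.9 radial 71.5 off 11.9 F along lever -4.6 F normal 15.0 Fz -2.1 t 4.83
implied lever world angle 164.2
```

Emit:
{"api": "step_arm", "payload": {"series": [{"tx": 5, "ty": 0, "tz": 0, "spin": 0, "grip": 1}]}}

```text
time_s: 4.95
tool_pos: [498.7, -1.4, 118.5]
orientation: [0.014, 0.783, 0.621, -0.008]
wrist_force: [2.7, -19.9, -3.3]
gripper_width: 0.3
```

```bash
python3 -c "
from h import *
lev()
import cv2
a=ctrl.get_image('top');b=ctrl.get_image('scene');lev()
cv2.imwrite('pics/top2.png',a[:,:,::-1]);cv2.imwrite('pics/scene2.png',b[:,:,::-1])
cv2.imwrite('pics/l2.png',np.hstack([cv2.resize(a[100:240,150:300],None,fx=2.6,fy=2.6),cv2.resize(b[150:290,250:400],None,fx=2.6,fy=2.6)])[:,:,::-1])"
```

```text
pos [498.7  -1.4 118.5] yaw -13.1 radial 71.6 off 11.4 F along lever -7.1 F normal 18.8 Fz -3.3 t 4.95
implied lever world angle 163.6
pos [498.7  -1.6 118.5] yaw -13.1 radial 71.5 off 11.6 F along lever -5.5 F normal 16.0 Fz -2.4 t 5.05
implied lever world angle 163.7
```

View pics/l2.png

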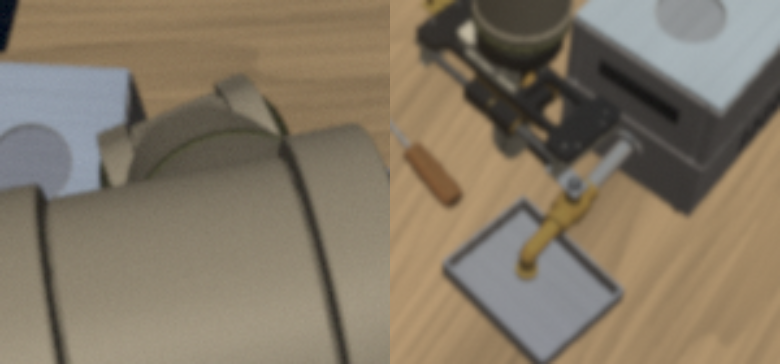

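The force climbed from 10 to 19 N while the movement died away from 2.9 to 0.8 mm a row, so the lever is solid. Backing off and lifting.

Emit:
{"api": "step_arm", "payload": {"series": [{"tx": -10, "ty": 0, "tz": 0, "spin": 0, "grip": 1}, {"tx": -15, "ty": 0, "tz": 0, "spin": 0, "grip": 1}, {"tx": -5, "ty": 0, "tz": -40, "spin": 0, "grip": 1}, {"tx": -30, "ty": 0, "tz": -50, "spin": 0, "grip": 0.2}, {"tx": -55, "ty": 0, "tz": -20, "spin": 0, "grip": 0}, {"tx": -60, "ty": 0, "tz": 0, "spin": 0, "grip": 0}, {"tx": -60, "ty": 0, "tz": 0, "spin": 0, "grip": 0}]}}

```text
time_s: 5.92
tool_pos: [444.4, -229.6, 242.1]
orientation: [0.016, 0.78, 0.626, -0.005]
wrist_force: [0.3, -0.5, 0.2]
gripper_width: 36.0
```

```bash
python3 -c "
from h import *
lev()
import cv2
a=ctrl.get_image('top');b=ctrl.get_image('scene')
cv2.imwrite('pics/top3.png',a[:,:,::-1]);cv2.imwrite('pics/scene3.png',b[:,:,::-1])
cv2.imwrite('pics/l3.png',np.hstack([cv2.resize(a[110:235,50:310],None,fx=1.9,fy=2.9*1.9/2.9),])[:,:,::-1])
cv2.imwrite('pics/l3.png',cv2.resize(a[110:235,50:310],None,fx=3,fy=3)[:,:,::-1])
cv2.imwrite('pics/s3.png',cv2.resize(b[90:290,260:445],None,fx=3,fy=3)[:,:,::-1])"
```

```text
pos [ 444.4 -229.6  242.1] yaw -12.5 radial 75.5 off 245.2 F along lever -0.4 F normal 0.5 Fz 0.2 t 5.92
implied lever world angle -123.0
```

View pics/l3.png

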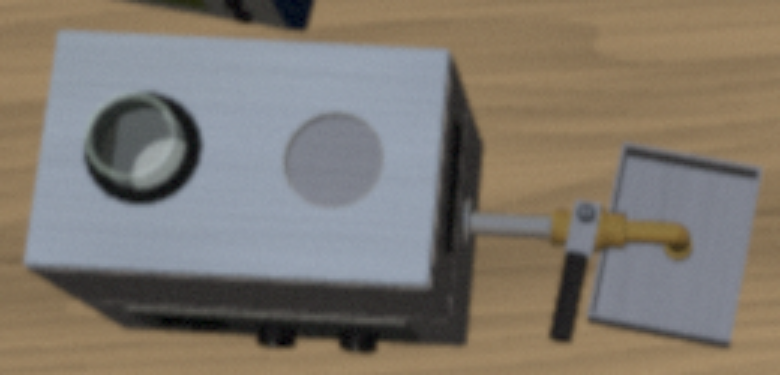

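View pics/s3.png

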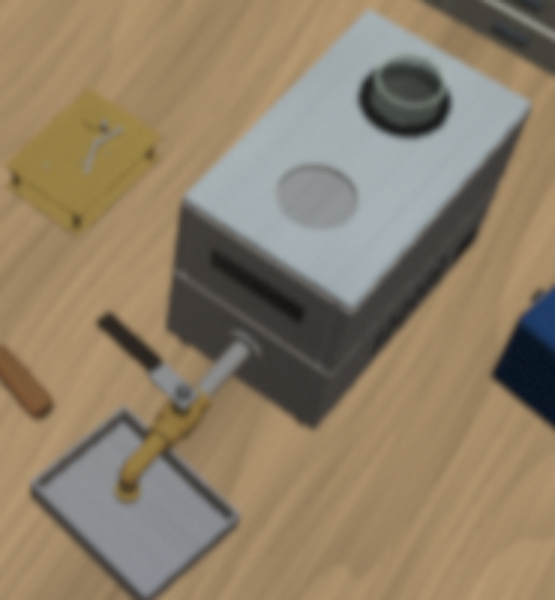

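The cleaner's corners and the hole are where they were in both views, and the lever now points to the front. Beaker next.

```bash
python3 -c "
from h import *
np.set_printoptions(precision=1,suppress=True)
T=lambda u,v:(u/3+50-1/3,v/3+110-1/3); S=lambda u,v:(u/3+260-1/3,v/3+90-1/3)
a,_=tri(S(105,320),T(562,338)); b,_=tri(S(183,394),T(587,212)); d=a-b
print(a,b,'lever world angle',np.degrees(np.arctan2(d[1],d[0])))
plan((436.5,-262.7,140),-12.5,3)"
```

```text
[482.4  16.5 114.5] [572.2  -6.5 112.4] lever world angle 165.59867828273264
at [ 442.4 -234.5  241.7] yaw -13.1 F [-0.9  0.6  0.1] w 44.1 t 6.03 j7 0.01
{'tx': np.float64(-9.6), 'ty': np.float64(0.2), 'tz': np.float64(33.9), 'spin': np.float64(-0.003)}
{'tx': np.float64(-9.6), 'ty': np.float64(0.2), 'tz': np.float64(33.9), 'spin': np.float64(-0.003)}
{'tx': np.float64(-9.6), 'ty': np.float64(0.2), 'tz': np.float64(33.9), 'spin': np.float64(-0.003)}
```

The lever is 7.5° past the nominal shut direction, which fits the play.

Emit:
{"api": "step_arm", "payload": {"series": [{"tx": -10, "ty": 0, "tz": 20, "spin": 0, "grip": 0}, {"tx": -10, "ty": 0, "tz": 30, "spin": 0, "grip": 0}, {"tx": -9, "ty": 0, "tz": 35, "spin": 0, "grip": 0}, {"tx": 0, "ty": 0, "tz": 10, "spin": 0, "grip": 0}, {"tx": 0, "ty": 0, "tz": 0, "spin": 0, "grip": 0}, {"tx": 0, "ty": 0, "tz": 0, "spin": 0, "grip": 0}]}}

```text
time_s: 6.78
tool_pos: [437.4, -265.2, 148.6]
orientation: [0.018, 0.783, 0.622, -0.004]
wrist_force: [-0.5, 0.4, 0.1]
gripper_width: 92.5
```

```bash
python3 -c "
from h import *
plan((436.5,-262.7,85),-12.5,3)
import cv2
a=ctrl.get_image('top');b=ctrl.get_image('scene')
cv2.imwrite('pics/b1.png',np.hstack([cv2.resize(a[170:310,300:450],None,fx=2.6,fy=2.6),cv2.resize(b[210:350,140:290],None,fx=2.6,fy=2.6)])[:,:,::-1])"
```

```text
at [ 437.4 -265.2  148.6] yaw -13.0 F [-0.5  0.4  0.1] w 92.5 t 6.78 j7 0.01
{'tx': np.float64(0.7), 'ty': np.float64(-0.5), 'tz': np.float64(21.2), 'spin': np.float64(-0.003)}
{'tx': np.float64(0.8), 'ty': np.float64(-0.5), 'tz': np.float64(21.2), 'spin': np.float64(-0.003)}
{'tx': np.float64(0.8), 'ty': np.float64(-0.5), 'tz': np.float64(21.2), 'spin': np.float64(-0.003)}
```

View pics/b1.png

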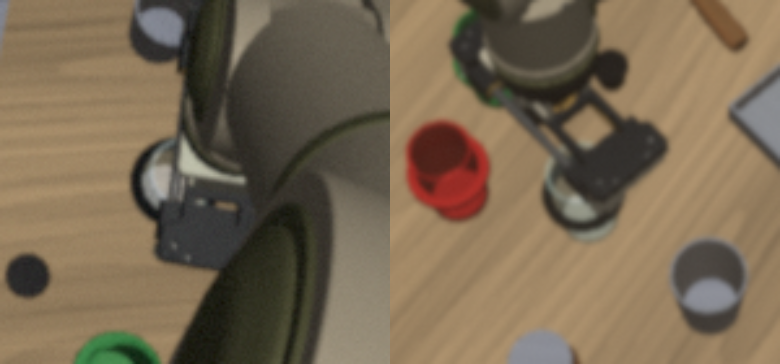

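Emit:
{"api": "step_arm", "payload": {"series": [{"tx": 1, "ty": 0, "tz": 20, "spin": 0, "grip": 0}, {"tx": 1, "ty": 0, "tz": 20, "spin": 0, "grip": 0}, {"tx": 0, "ty": 0, "tz": 0, "spin": 0, "grip": 0}]}}

```text
time_s: 7.25
tool_pos: [440.6, -265.0, 110.7]
orientation: [0.021, 0.783, 0.622, -0.003]
wrist_force: [0.4, 0.7, 0.4]
gripper_width: 93.1
```

```bash
python3 -c "
from h import *
plan((436.5,-262.7,85),-12.5,2)
from scipy.spatial.transform import Rotation as R
w,x,y,z=ctrl.read_state()['orientation'];print(R.from_quat([x,y,z,w]).as_matrix()[:,2])"
```

```text
at [ 440.6 -265.   110.7] yaw -13.0 F [0.4 0.7 0.4] w 93.1 t 7.25 j7 -0.01
{'tx': np.float64(0.7), 'ty': np.float64(-2.2), 'tz': np.float64(12.9), 'spin': np.float64(-0.004)}
{'tx': np.float64(0.7), 'ty': np.float64(-2.2), 'tz': np.float64(12.9), 'spin': np.float64(-0.004)}
[ 0.02185639 -0.036862   -0.99908132]
```

Emit:
{"api": "step_arm", "payload": {"series": [{"tx": 1, "ty": -2, "tz": 13, "spin": 0, "grip": 0}, {"tx": 1, "ty": -3, "tz": 12, "spin": 0, "grip": 0.3}]}}

```text
time_s: 7.5
tool_pos: [437.8, -263.3, 86.4]
orientation: [0.023, 0.783, 0.622, -0.002]
wrist_force: [0.0, -0.2, 0.1]
gripper_width: 87.1
```

```bash
python3 -c "
from h import *
plan((436.5,-262.7,85),-12.5,1)"
```

```text
at [ 437.8 -263.3   86.4] yaw -13.0 F [ 0.  -0.2  0.1] w 87.1 t 7.5 j7 -0.03
{'tx': np.float64(0.3), 'ty': np.float64(-1.4), 'tz': np.float64(1.4), 'spin': np.float64(-0.009)}
```

Emit:
{"api": "step_arm", "payload": {"series": [{"tx": 0, "ty": -1, "tz": 1, "spin": 0, "grip": 1}, {"tx": 0, "ty": 0, "tz": 0, "spin": 0, "grip": 1}, {"tx": 0, "ty": 0, "tz": 0, "spin": 0, "grip": 1}, {"tx": 0, "ty": 0, "tz": 0, "spin": 0, "grip": 1}], "force": 15}}

```text
time_s: 8.0
tool_pos: [436.3, -262.9, 84.9]
orientation: [0.023, 0.783, 0.622, -0.002]
wrist_force: [0.7, -0.5, -1.6]
gripper_width: 56.8
```

```bash
python3 -c "
from h import *
plan((436.5,-262.7,85),-12.5,1)"
```

```text
at [ 436.3 -262.9   84.9] yaw -13.0 F [ 0.7 -0.5 -1.6] w 56.8 t 8.0 j7 -0.03
{'tx': np.float64(0.2), 'ty': np.float64(0.2), 'tz': np.float64(-0.1), 'spin': np.float64(-0.009)}
```

Emit:
{"api": "step_arm", "payload": {"series": [{"tx": 0, "ty": 0, "tz": -15, "spin": 0, "grip": 1}, {"tx": 0, "ty": 0, "tz": -40, "spin": 0, "grip": 1}, {"tx": 0, "ty": 0, "tz": -50, "spin": 0, "grip": 1}, {"tx": 0, "ty": 0, "tz": -50, "spin": 0, "grip": 1}, {"tx": 0, "ty": 0, "tz": -50, "spin": 0, "grip": 1}, {"tx": 0, "ty": 0, "tz": -30, "spin": 0, "grip": 1}]}}

```text
time_s: 8.75
tool_pos: [428.5, -252.4, 330.6]
orientation: [0.022, 0.782, 0.622, -0.003]
wrist_force: [1.3, 0.3, -1.6]
gripper_width: 56.2
```

```bash
python3 -c "
from h import *
plan((590.5,120,322),-13,11)
import cv2
b=ctrl.get_image('scene')
cv2.imwrite('pics/b2.png',cv2.resize(b[140:340,100:360],None,fx=3,fy=3)[:,:,::-1])"
```

```text
at [ 428.5 -252.4  330.6] yaw -13.0 F [ 1.3  0.3 -1.6] w 56.2 t 8.75 j7 0.1
{'tx': np.float64(36.3), 'ty': np.float64(6.8), 'tz': np.float64(0.8), 'spin': np.float64(0.0)}
{'tx': np.float64(36.3), 'ty': np.float64(6.8), 'tz': np.float64(0.8), 'spin': np.float64(0.0)}
{'tx': np.float64(36.3), 'ty': np.float64(6.8), 'tz': np.float64(0.8), 'spin': np.float64(0.0)}
{'tx': np.float64(36.3), 'ty': np.float64(6.8), 'tz': np.float64(0.8), 'spin': np.float64(0.0)}
{'tx': np.float64(36.3), 'ty': np.float64(6.8), 'tz': np.float64(0.8), 'spin': np.float64(0.0)}
{'tx': np.float64(36.3), 'ty': np.float64(6.7), 'tz': np.float64(0.8), 'spin': np.float64(0.0)}
{'tx': np.float64(36.3), 'ty': np.float64(6.7), 'tz': np.float64(0.8), 'spin': np.float64(0.0)}
{'tx': np.float64(36.3), 'ty': np.float64(6.7), 'tz': np.float64(0.8), 'spin': np.float64(0.0)}
{'tx': np.float64(36.3), 'ty': np.float64(6.7), 'tz': np.float64(0.8), 'spin': np.float64(0.0)}
{'tx': np.float64(36.3), 'ty': np.float64(6.7), 'tz': np.float64(0.8), 'spin': np.float64(0.0)}
{'tx': np.float64(36.3), 'ty': np.float64(6.7), 'tz': np.float64(0.8), 'spin': np.float64(0.0)}
```

View pics/b2.png

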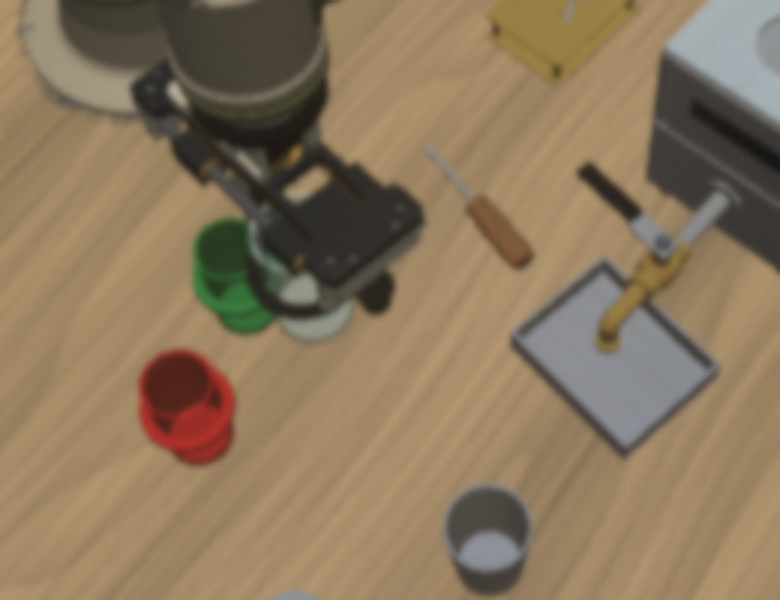

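Emit:
{"api": "step_arm", "payload": {"series": [{"tx": 25, "ty": 5, "tz": 0, "spin": 0, "grip": 1}, {"tx": 45, "ty": 8, "tz": 0, "spin": 0, "grip": 1}, {"tx": 50, "ty": 9, "tz": 0, "spin": 0, "grip": 1}, {"tx": 50, "ty": 9, "tz": 0, "spin": 0, "grip": 1}, {"tx": 50, "ty": 9, "tz": 0, "spin": 0, "grip": 1}, {"tx": 50, "ty": 9, "tz": 0, "spin": 0, "grip": 1}, {"tx": 45, "ty": 9, "tz": 0, "spin": 0, "grip": 1}, {"tx": 30, "ty": 7, "tz": 0, "spin": 0, "grip": 1}, {"tx": 15, "ty": 3, "tz": 0, "spin": 0, "grip": 1}, {"tx": 0, "ty": 0, "tz": 0, "spin": 0, "grip": 1}]}}

```text
time_s: 10.05
tool_pos: [577.1, 91.0, 334.0]
orientation: [0.028, 0.784, 0.62, 0.0]
wrist_force: [-0.8, -0.8, -1.0]
gripper_width: 56.5
```

```bash
python3 -c "
from h import *
plan((590.5,153.5,310),-13,2)
import cv2
a=ctrl.get_image('top');b=ctrl.get_image('scene')
cv2.imwrite('pics/c1.png',np.hstack([cv2.resize(a[60:260,60:260],None,fx=2,fy=2),cv2.resize(b[60:260,260:460],None,fx=2,fy=2)])[:,:,::-1])"
```

```text
at [577.1  91.  334. ] yaw -13.2 F [-0.8 -0.8 -1. ] w 56.5 t 10.05 j7 -0.69
{'tx': np.float64(32.0), 'ty': np.float64(-0.6), 'tz': np.float64(12.0), 'spin': np.float64(-0.002)}
{'tx': np.float64(32.0), 'ty': np.float64(-0.6), 'tz': np.float64(12.0), 'spin': np.float64(-0.002)}
```

View pics/c1.png

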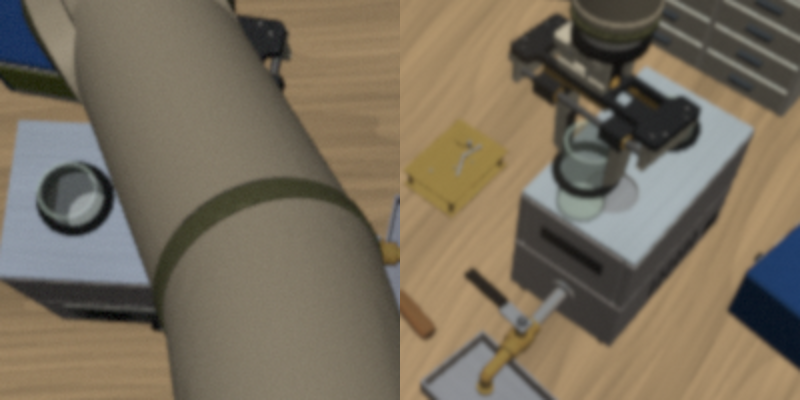

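Emit:
{"api": "step_arm", "payload": {"series": [{"tx": 25, "ty": 0, "tz": 8, "spin": 0, "grip": 1}, {"tx": 25, "ty": 0, "tz": 10, "spin": 0, "grip": 1}, {"tx": 13, "ty": 0, "tz": 4, "spin": 0, "grip": 1}, {"tx": 0, "ty": 0, "tz": 0, "spin": 0, "grip": 1}]}}

```text
time_s: 10.65
tool_pos: [592.1, 143.2, 310.3]
orientation: [0.03, 0.787, 0.616, -0.001]
wrist_force: [-0.2, 0.7, -1.7]
gripper_width: 56.5
```

```bash
python3 -c "
from h import *
plan((590.5,153.5,310),-13,2)
import cv2
b=ctrl.get_image('scene');cv2.imwrite('pics/scene5.png',b[:,:,::-1])
cv2.imwrite('pics/c2.png',cv2.resize(b[90:210,310:440],None,fx=5,fy=5,interpolation=2)[:,:,::-1])"
```

```text
at [592.1 143.2 310.3] yaw -13.9 F [-0.2  0.7 -1.7] w 56.5 t 10.65 j7 -0.8
{'tx': np.float64(4.8), 'ty': np.float64(-2.0), 'tz': np.float64(0.2), 'spin': np.float64(-0.007)}
{'tx': np.float64(4.8), 'ty': np.float64(-2.0), 'tz': np.float64(0.2), 'spin': np.float64(-0.007)}
```

View pics/c2.png

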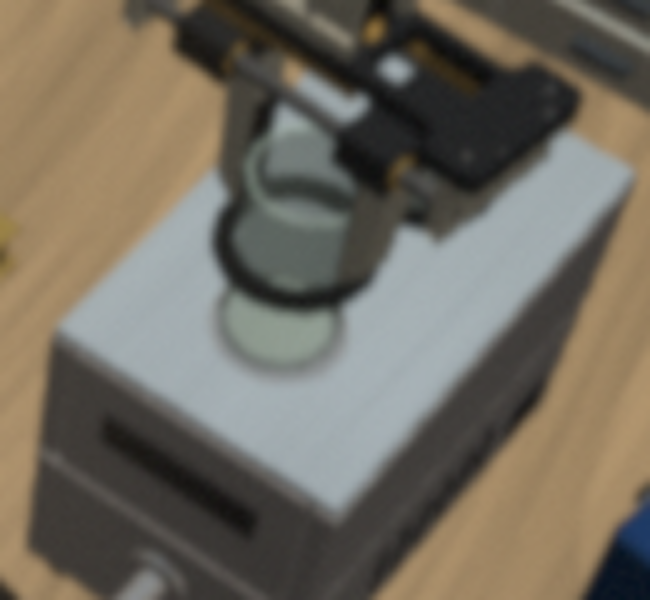

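```bash
python3 -c "
from h import *
np.set_printoptions(precision=1,suppress=True)
def E(n,c,r):
    t=np.linspace(0,2*np.pi,73); P=np.array([pix(n,(c[0]+r*np.cos(a),c[1]+r*np.sin(a),c[2])) for a in t]); return ((P-[310,90])*5+2)
for nm,c,r in (('foot if at TCP xy',(592.1,143.2,225.3),28),('collar',(592.1,143.2,284),38),('rim',(592.1,143.2,330),28),('hole',(590.5,153.5,210),32)):
    P=E('scene',c,r); print(nm,'x',P[:,0].min(),P[:,0].max(),'y',P[:,1].min(),P[:,1].max())
o=onz('scene',366,153.6,225.3);print(o)
"
```

```text
foot if at TCP xy x 216.51876965761642 336.98860170469726 y 276.2410169885693 372.75362158813004
collar x 211.42056530920695 382.3678557731223 y 178.32871471995605 312.49191558818063
rim x 248.59264384269505 379.172340830661 y 126.97174520811669 227.65891906144913
hole x 211.34316128913395 346.96287002689314 y 273.7449339960075 382.48053521309924
[593.1 146.6 225.3]
```

The foot and collar lie in the picture where an upright beaker under the TCP should appear, within about 1 mm. Now centring it over the hole.

Emit:
{"api": "step_arm", "payload": {"series": [{"tx": 10, "ty": -4, "tz": 0, "spin": 0, "grip": 1}, {"tx": 0, "ty": 0, "tz": 0, "spin": 0, "grip": 1}]}}

```text
time_s: 10.95
tool_pos: [590.6, 152.0, 310.7]
orientation: [0.03, 0.788, 0.615, -0.001]
wrist_force: [-0.4, -0.9, -1.3]
gripper_width: 56.4
```

```bash
python3 -c "
from h import *
plan((590.5,153.5,305),-13.9,1)"
```

```text
at [590.6 152.  310.7] yaw -14.0 F [-0.4 -0.9 -1.3] w 56.4 t 10.95 j7 -0.82
{'tx': np.float64(1.4), 'ty': np.float64(-0.4), 'tz': np.float64(5.7), 'spin': np.float64(-0.002)}
```

Emit:
{"api": "step_arm", "payload": {"series": [{"tx": 2, "ty": -1, "tz": 8, "spin": 0, "grip": 1}, {"tx": 0, "ty": 0, "tz": 0, "spin": 0, "grip": 1}]}}

```text
time_s: 11.2
tool_pos: [590.3, 153.4, 302.2]
orientation: [0.03, 0.788, 0.615, -0.001]
wrist_force: [-1.1, -0.6, -1.3]
gripper_width: 56.5
```

```bash
python3 -c "
from h import *
plan((590.5,153.5,290),-13.9,1)
import cv2
b=ctrl.get_image('scene')
cv2.imwrite('pics/c3.png',cv2.resize(b[90:210,310:440],None,fx=5,fy=5,interpolation=2)[:,:,::-1])"
```

```text
at [590.3 153.4 302.2] yaw -14.0 F [-1.1 -0.6 -1.3] w 56.5 t 11.2 j7 -0.83
{'tx': np.float64(0.2), 'ty': np.float64(0.2), 'tz': np.float64(12.2), 'spin': np.float64(-0.003)}
```

View pics/c3.png

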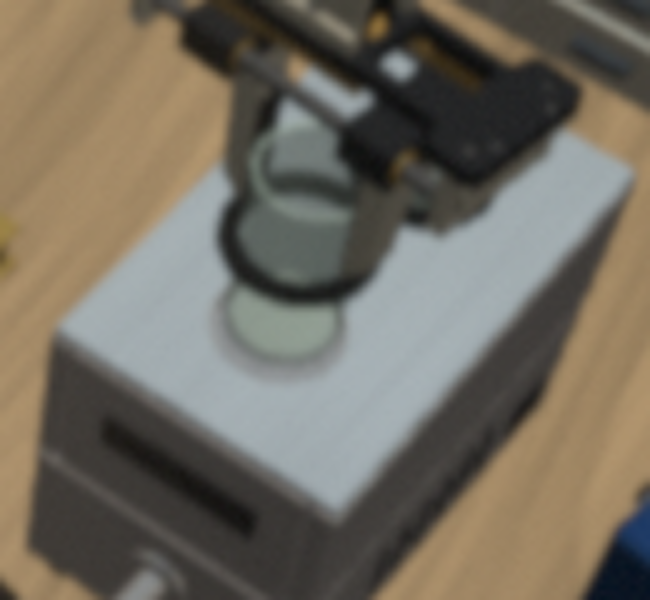

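```bash
python3 -c "
from h import *
np.set_printoptions(precision=1,suppress=True)
t=np.linspace(0,2*np.pi,73)
P=np.array([pix('scene',(590.5+28*np.cos(a),153.5+28*np.sin(a),217.2)) for a in t]); P=((P-[310,90])*5+2)
print(P.min(0),P.max(0)); print(onz('scene',(283.5-2)/5+310,(362-48-2)/5+90,217.2))
"
```

```text
[221.8 271. ] [341.1 366.4]
[590.2 156.2 217.2]
```

Emit:
{"api": "step_arm", "payload": {"series": [{"tx": 0, "ty": 0, "tz": 8, "spin": 0, "grip": 1}, {"tx": 0, "ty": 0, "tz": 6, "spin": 0, "grip": 1}]}}

```text
time_s: 11.5
tool_pos: [591.3, 152.4, 288.2]
orientation: [0.031, 0.788, 0.614, -0.001]
wrist_force: [-0.1, 0.0, -1.2]
gripper_width: 56.5
```

```bash
python3 -c "
from h import *
plan((590.5,153,275),-14,1)"
```

```text
at [591.3 152.4 288.2] yaw -14.1 F [-0.1  0.  -1.2] w 56.5 t 11.5 j7 -0.84
{'tx': np.float64(0.4), 'ty': np.float64(-1.0), 'tz': np.float64(13.2), 'spin': np.float64(-0.001)}
```

No contact force with the foot 7 mm into the hole. Continuing down.

Emit:
{"api": "step_arm", "payload": {"series": [{"tx": 1, "ty": -1, "tz": 8, "spin": 0, "grip": 1}, {"tx": 1, "ty": 0, "tz": 8, "spin": 0, "grip": 1}]}}

```text
time_s: 11.75
tool_pos: [591.4, 153.7, 270.8]
orientation: [0.031, 0.788, 0.614, -0.001]
wrist_force: [0.0, -0.4, -1.7]
gripper_width: 56.4
```

```bash
python3 -c "
from h import *
plan((590.5,153,260),-14,1)"
```

```text
at [591.4 153.7 270.8] yaw -14.1 F [ 0.  -0.4 -1.7] w 56.4 t 11.75 j7 -0.85
{'tx': np.float64(-0.9), 'ty': np.float64(-0.7), 'tz': np.float64(10.8), 'spin': np.float64(-0.002)}
```

Emit:
{"api": "step_arm", "payload": {"series": [{"tx": 0, "ty": -1, "tz": 8, "spin": 0, "grip": 1}, {"tx": 0, "ty": 0, "tz": 8, "spin": 0, "grip": 1}]}}

```text
time_s: 12.0
tool_pos: [590.9, 153.2, 253.4]
orientation: [0.031, 0.788, 0.614, -0.001]
wrist_force: [-0.2, -0.2, -1.4]
gripper_width: 56.4
```

```bash
python3 -c "
from h import *
plan((590.5,153,240),-14,1)
import cv2
b=ctrl.get_image('scene')
cv2.imwrite('pics/c4.png',cv2.resize(b[90:210,310:440],None,fx=5,fy=5,interpolation=2)[:,:,::-1])"
```

```text
at [590.9 153.2 253.4] yaw -14.1 F [-0.2 -0.2 -1.4] w 56.4 t 12.0 j7 -0.86
{'tx': np.float64(-0.3), 'ty': np.float64(-0.3), 'tz': np.float64(13.4), 'spin': np.float64(-0.001)}
```

View pics/c4.png

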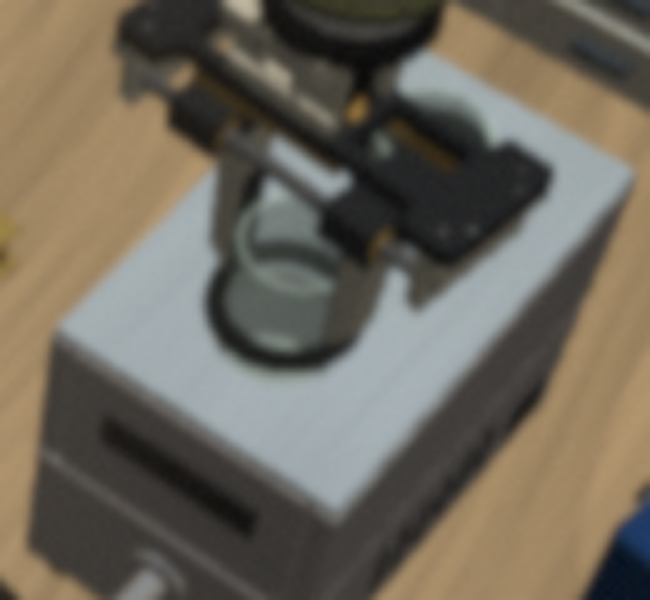

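The beaker is in the hole, with the collar some 13 mm above the cover. Lowering until it makes contact.

Emit:
{"api": "step_arm", "payload": {"series": [{"tx": 0, "ty": 0, "tz": 7, "spin": 0, "grip": 1}, {"tx": 0, "ty": 0, "tz": 4, "spin": 0, "grip": 1}]}}

```text
time_s: 12.3
tool_pos: [591.1, 152.4, 240.6]
orientation: [0.03, 0.788, 0.615, -0.002]
wrist_force: [-0.1, 0.2, -0.7]
gripper_width: 56.1
```

Emit:
{"api": "step_arm", "payload": {"series": [{"tx": 0, "ty": 0, "tz": 2, "spin": 0, "grip": 1}]}}

```text
time_s: 12.42
tool_pos: [591.5, 152.3, 239.6]
orientation: [0.031, 0.788, 0.614, -0.001]
wrist_force: [-2.4, -0.9, 16.5]
gripper_width: 56.3
```

Emit:
{"api": "step_arm", "payload": {"series": [{"tx": 0, "ty": 0, "tz": 1, "spin": 0, "grip": 1}]}}

```text
time_s: 12.55
tool_pos: [591.5, 152.4, 239.7]
orientation: [0.031, 0.789, 0.614, -0.001]
wrist_force: [-2.9, -1.1, 8.2]
gripper_width: 57.0
```

Contact as expected at TCP z about 239.7. Opening gently while holding.

Emit:
{"api": "step_arm", "payload": {"series": [{"tx": 0, "ty": 0, "tz": -0.5, "spin": 0, "grip": 0.3}, {"tx": 0, "ty": 0, "tz": 0, "spin": 0, "grip": 0.2}, {"tx": 0, "ty": 0, "tz": 0, "spin": 0, "grip": 0.15}, {"tx": 0, "ty": 0, "tz": 0, "spin": 0, "grip": 0.15}]}}

```text
time_s: 13.05
tool_pos: [592.0, 152.6, 240.7]
orientation: [0.031, 0.789, 0.614, -0.0]
wrist_force: [-0.4, -0.1, 0.8]
gripper_width: 78.9
```

```bash
python3 -c "
from h import *
plan((590.5,153,240),-14,1)
import cv2
b=ctrl.get_image('scene')
cv2.imwrite('pics/c5.png',cv2.resize(b[90:210,310:440],None,fx=5,fy=5,interpolation=2)[:,:,::-1])"
```

```text
at [592.  152.6 240.7] yaw -14.1 F [-0.4 -0.1  0.8] w 78.9 t 13.05 j7 -0.87
{'tx': np.float64(-0.0), 'ty': np.float64(-1.6), 'tz': np.float64(0.7), 'spin': np.float64(-0.002)}
```

View pics/c5.png

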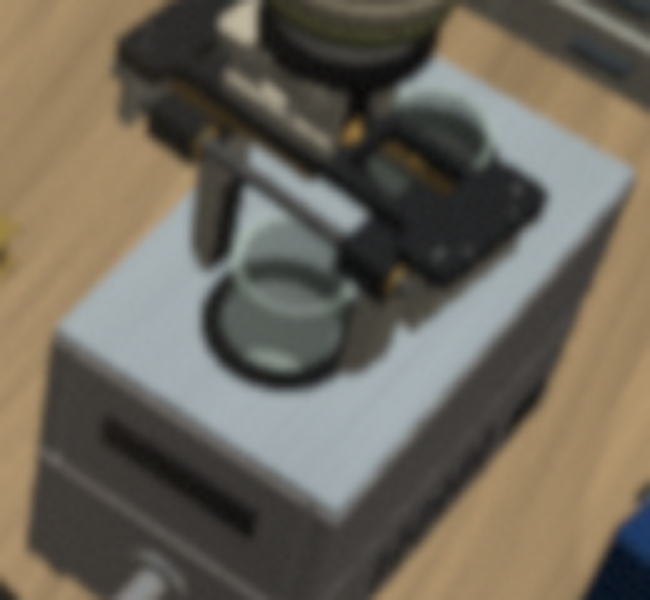

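The collar rests on the cover and both fingers are clear of the glass. Straight up, along the tilted tool axis, then away.

Emit:
{"api": "step_arm", "payload": {"series": [{"tx": 0, "ty": 0, "tz": -12, "spin": 0, "grip": 0.1}, {"tx": 0, "ty": 0, "tz": -30, "spin": 0, "grip": 0}, {"tx": 0, "ty": 0, "tz": -50, "spin": 0, "grip": 0}, {"tx": 0, "ty": 0, "tz": -50, "spin": 0, "grip": 0}, {"tx": -60, "ty": -20, "tz": 0, "spin": 0, "grip": 0}, {"tx": -60, "ty": -20, "tz": 0, "spin": 0, "grip": 0}, {"tx": -60, "ty": -20, "tz": 0, "spin": 0, "grip": 0}, {"tx": -60, "ty": -20, "tz": 0, "spin": 0, "grip": 0}, {"tx": -60, "ty": -20, "tz": 0, "spin": 0, "grip": 0}, {"tx": -60, "ty": -20, "tz": 0, "spin": 0, "grip": 0}]}}

```text
time_s: 14.35
tool_pos: [384.5, -155.0, 400.9]
orientation: [0.033, 0.786, 0.617, 0.004]
wrist_force: [1.1, -1.0, -0.5]
gripper_width: 93.1
```

```bash
python3 -c "
from h import *
plan((590.5,153,240),-14,1)
import cv2
a=ctrl.get_image('top');b=ctrl.get_image('scene')
cv2.imwrite('pics/f_t.png',cv2.resize(a[110:235,50:310],None,fx=3,fy=3)[:,:,::-1])
cv2.imwrite('pics/f_s.png',cv2.resize(b[90:290,260:445],None,fx=3,fy=3)[:,:,::-1])
cv2.imwrite('pics/f_full.png',b[:,:,::-1])"
```

```text
at [ 384.5 -155.   400.9] yaw -13.6 F [ 1.1 -1.  -0.5] w 93.1 t 14.35 j7 -0.04
{'tx': np.float64(347.9), 'ty': np.float64(127.6), 'tz': np.float64(160.9), 'spin': np.float64(0.006)}
```

View pics/f_t.png

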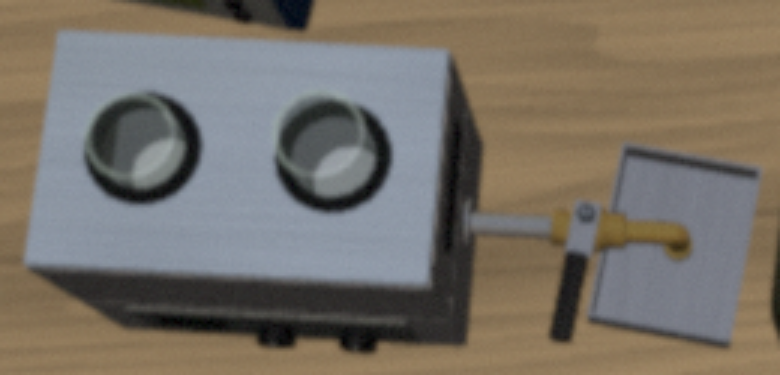

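View pics/f_s.png

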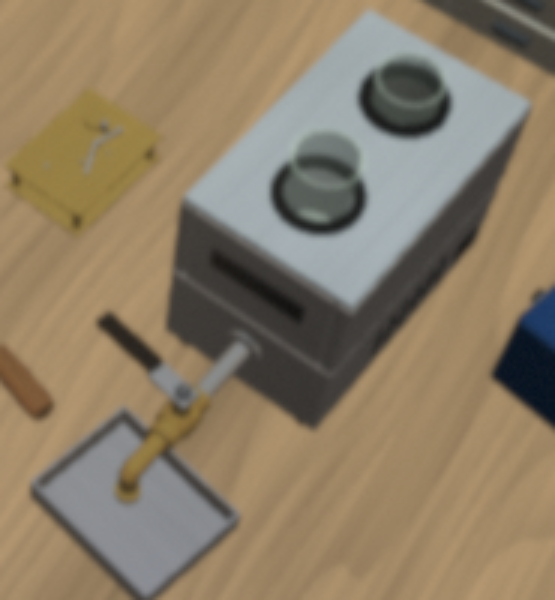

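View pics/f_full.png

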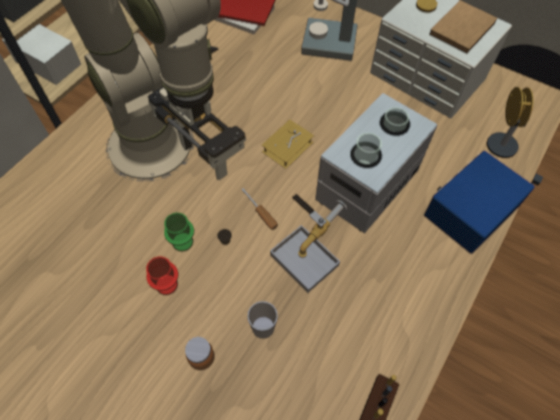

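```bash
python3 -c "
from plant import ctrl
print(ctrl.job_done())"
```

```text
the job is handed in; nothing more can be done
None
```

Both jobs are done and handed in at about 14.5 s of the 72 s; the hand-in reports no verdict.

- **Drain cock:** I turned the lever clockwise with the closed fingers. It came up solid: the force rose from about 10 N to 19 N while the movement fell from 2.9 to 0.8 mm per step. It now points about 7.5° past the nominal shut direction, which fits the play in the lever, but the stem itself cannot be seen. The cleaner's corners and the pipe show no shift in either view.
- **Beaker:** I gripped it on the bare glass above the collar and lowered it into the empty hole without touching the edge. The collar met the cover at the expected height, within about 0.5 mm, with a brief downward force of 16.5 N before I let go. The last pictures show it upright with its collar on the cover, and the gripper well clear.
- **Other objects:** In the last pictures everything else is where it was at the start.
- **Discrepancies:** The tool drifted to about 3.5° off vertical over the moves. The picture put the beaker's foot up to 2 to 3 mm from the commanded position. Both stayed within the 4 mm clearance of the hole.

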